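# Open the spare-screws jar in its holder

## Task

Pick the square white jar up by its body (not by its cap) and stand it upright, fully down in the square aluminium holder, and let go of it. Then unscrew its black cap, anticlockwise and with as many fresh grips as it takes, until it lifts free, and set the cap down flat, open side down, inside the shallow steel tray, leaving the jar standing in the holder. Do not drop either one, and leave the other things on the bench where they are.

Things in the scene. Friction and masses are not known exactly. Their poses are not given: they have to be found in the camera images.
- jar: Square white plastic jar, about 0.36 to 0.63 kg. Body 64 x 64 mm with rounded edges, 85 mm tall; origin at the centre of its underside, z up, x and y across its flat sides. With the cap on it is 118.5 mm tall. It would turn with the cap if it did not stand in the holder.
- jar_neck (a point): Centre of the rim of the jar's round threaded neck, 112 mm above the jar's origin (27 mm above its shoulder). Neck 32 mm across, 43 mm over its thread. A springy rubber seal, 27 mm across, stands out of it by 2.5 mm under the closed cap and 4.5 mm when open.
- cap: Round black ribbed screw cap of that jar, 54 to 56 mm diameter, 32 mm tall, 60 g, hollow below; origin at the centre of its lower rim, z up. Screwed home, its origin is 86.5 mm above the jar's origin, so its rim is 1.5 mm above the jar's flat shoulder.
- cap_top (a point): Centre of the cap's top, 32 mm above its origin. Loosens anticlockwise seen from above, rising 15 mm per turn (2.4 mm per rad); off the thread after about 235 degrees (4.1 rad), 10 mm up; turning farther is harmless. The squeezed seal makes the first 50 degrees stiff (up to about 0.3 N m, fading), then it is easy; it stays where it is left. Then lift 25 mm more to clear the neck.
- holder_in (a point): Centre of the inner floor of the square aluminium holder fixed to the bench: a nest 70 x 70 mm inside (3 mm clearance each side of the jar), walls 8 mm thick; floor 8 mm above the bench, wall tops 30 mm above the floor. Two bolted feet stick out along its x. x and y run along its walls; the jar fits in any of four quarter turns.
- tray_in (a point): Centre of the inner floor of the shallow rectangular steel tray, fixed to the bench: 130 mm along its x, 160 mm along its y, walls 4 mm thick and 14 mm tall; the floor is 4 mm above the bench.
- round_jar: Bystander: closed ROUND white jar, 62 mm diameter, 115 mm tall, with a dark cap (not the one to open). Origin at the centre of its underside; leave it alone.
- drive: Bystander: bare hard drive, 147 x 102 x 26 mm, lying flat. Origin at the centre of its underside; leave it alone.
- mug: Bystander: white mug, 80 mm wide, 95 mm tall, handle to its +y. Origin at the centre of its underside; leave it alone.
- spray: Bystander: round bottle, 66 mm diameter, 190 mm tall. Origin at the centre of its underside; leave it alone.
- screwdriver: Bystander: screwdriver lying along its x, 160 mm long. Origin at the centre of its underside; leave it alone.
Mind the look-alikes: they are no part of the job. Of the things shaped like the part that bears tray_in, the bare steel one is meant. What is shaped like the cap but brown or red is not meant.

How it is judged:
By the outcome, as a careful person would: the job done as asked, in the order asked, and still so for the second after the job is handed in, with the robot touching nothing.
It also fails if it takes over 70 s, if anything falls off the work surface, if the arm or the gripper's body presses on something with over 40 N, if the wrist force passes 120 N, or if a joint passes its speed limit or range.

## Robot

A 7-joint arm with a two-finger parallel gripper is mounted at the origin on the work surface. World frame = base frame: x ahead of the robot, y to its left, z up, the work surface at z = 0. Lengths are in m, angles in rad, forces in N, time in s.
With the tool pointing down it reaches from about 0.425 to 0.825 m from the base axis. Payload 3.6 kg.
Tool frame: the origin (TCP) lies at the very end of the fingers, on their centre line; the grasp point (between the pads) lies 19 mm behind it (bot.grip_depth is the distance from the TCP to the grasp point, in m); z points along the fingers, y is the direction in which the jaws open and shut (so a half turn about z gives the same grasp; the last joint's range is limited). The gripper opens to 93 mm and grips with 3 to 60 N. Pads are 15 mm wide; open, the fingers measure 128 mm over their backs; the gripper's body (75 mm by 188 mm) begins 65 mm behind the grasp point.
Start: joints at [1.105, 0.615, -0.013, 1.423, 0.008, 1.103, -0.04], TCP at [0.277, -0.588, 0.219] pointing down, gripper open.
Joint ranges: [-3.12, 3.12], [-0.3, 2.06], [-1.34, 1.32], [0.26, 2.42], [-1.36, 4.5], [0.01, 1.98], [-2.84, 2.84]. Speed limits (rad/s): [2.79, 2.79, 3.14, 3.14, 3.14, 3.14, 3.14].

## Interface

Orientations are given as a rotation vector (axis times angle).
In Python, from cell import readout, vision, bot, spot_in, mark_of gives the robot as it stands.
- The arm moves only by the tool servo_tool, never from a script. Its argument "series" is a list of rows, each a list of 2 entries, a list of its own where there are three numbers: the shift along the tool's x, y, z in m, then the turn, a rotation vector about the tool's x, y, z in degrees. In form: [[[x, y, z], [rx, ry, rz]], ...]. A call has 1 to 10 rows; each row shifts and turns the commanded pose from where the row before left it, along the tool's axes as they then stand; what a row does not reach is not made up. A row lasts 1/8 s, in which the tool goes at most 62.5 mm and 10.7 degrees, less where a joint would pass 70% of its speed; a pose out of reach is approached as far as the arm can. A call is refused whole if a number of a shift passes 0.0625 or a number of a turn 10.7, either way. A call with a gripper value outside its range is refused whole. "fingers" is the closure, from 0 (fully open) to 1 (shut), set as the call begins (left out, the last holds). The fingers move at their own pace and stop on an object; "force" is the grip in N (left out, the last holds). Time passes only in rows, so rows that do not move let the fingers close. It gives the time, the measured TCP pose, the force and the opening at its end, in the units of the state.
- readout.observe(): the state, without advancing time (a new reading comes with each control period).
- vision.capture(name): name is "side" or "top" or "wrist"; returns the picture (400x640x3 uint8, red, green, blue); there is no depth.
- vision.camera_info(name): a dict with "fx", "fy", "cx", "cy" (pixels), "extrinsics" (4x4, takes a point from world to camera coordinates). Camera axes: x right, y up, looking along -z (the intrinsics and any distortion apply to the point x, -y, -z); pixel columns grow to the right and rows downward; lengths in m; the calibration is good to about 2 mm. A picture is of the moment at which its call begins: read the wrist's pose just before it. camera_info takes no time and is no camera call; for the wrist camera it gives the pose at the moment of the call.
- bot.hand_in(): hands the job in, once; it reports no verdict.
Trained networks look in the newest picture that a camera, given by its name, has taken for a name from the list of things; names that differ only in an ending like _2 or _b are one class to them, and where a whole thing is asked for, a point or a joint stands for the part that bears it (a point fixed in the world has none). Each returns a list of dicts, best first, with "p" (0 to 1); they miss things now and then, are a little off and sometimes report something else, mostly with a low value. They report only what shows in the picture. A call takes as long as a camera call. They do not tell look-alikes from the thing itself.
- spot_in(target, camera): "location" ([x, y, z] in m, in world coordinates, good to about 4 mm: the middle of the surface that is visible of it).
- mark_of(target, camera): "location" ([x, y, z] in m, in world coordinates, good to about 4 mm: a listed point, or the origin of a listed thing).
The state is a dict: "time_s": time; "joints": joint angles; "qd": joint speeds; "effort": joint torques, N m; "ee_pos": TCP position; "ee_rot": TCP orientation; "contact_force": force on the tool from outside, world axes, zero at the start; "moment": the same for the moment, N m; "width": finger opening in m.
Only numpy, scipy, OpenCV 4.12 (cv2) and the standard library are available. Lean on these libraries where they do the work, as an engineer would, in place of code of your own. Each camera call takes 0.05 s, during which the arm holds its last target. There are 200 camera calls.

## Working session

There is one attempt and no reset: what is moved stays moved. The work goes in short steps, Python scripts to look and compute and a tool call to move; the robot and the scene stay as the last step left them, time stands still between calls to the robot, and variables do not carry over. Pictures are saved under pics/ and viewed, about 8 in all and at most 12, crops included, and the job is handed in when it is done.

Besides the shell and the picture viewer there is one more tool, called after "Emit:" in YAML: its name, and indented under it one key for each argument. servo_tool: Moves the arm, as the interface text tells. Its arguments: {"type":"object","properties":{"series":{"type":"array","items":{"type":"array"}},"fingers":{"type":"number"},"force":{"type":"number"}},"required":["series"]}

```bash
mkdir -p pics; ls; python3 - <<'E'
from cell import readout, vision, bot, spot_in, mark_of
import cv2,numpy as np
for c in ("top","side"):
    im=vision.capture(c); cv2.imwrite(f"pics/{c}0.png",im[:,:,::-1])
    for n in ("jar","cap_top","holder_in","tray_in","round_jar"):
        for d in mark_of(n,c)[:4]: print(c,n,np.round(d["location"],3),round(d["p"],2))
s=readout.observe(); print(s)
for c in ("top","side"):print(vision.camera_info(c))
E
```

```text
pics
top jar [ 0.628 -0.053  0.003] 0.83
top cap_top [ 0.63  -0.056  0.12 ] 0.92
top cap_top [ 0.721 -0.128  0.031] 0.79
top cap_top [ 0.819 -0.18   0.034] 0.6
top cap_top [ 0.653  0.259 -0.002] 0.51
top holder_in [0.436 0.239 0.009] 0.85
top holder_in [ 0.49  -0.236  0.006] 0.53
top tray_in [ 0.289 -0.299  0.003] 0.86
top tray_in [ 0.489 -0.236  0.009] 0.66
top round_jar [ 0.654  0.086 -0.002] 0.61
side jar [ 0.621 -0.054 -0.002] 0.69
side cap_top [ 0.721 -0.13   0.031] 0.81
side cap_top [ 0.628 -0.061  0.118] 0.68
side cap_top [ 0.817 -0.177  0.034] 0.67
side holder_in [0.43  0.24  0.008] 0.73
side tray_in [ 0.284 -0.294  0.001] 0.97
side tray_in [ 0.494 -0.238  0.001] 0.8
side round_jar [0.655 0.088 0.002] 0.76
side round_jar [ 0.629 -0.061  0.118] 0.15
{'time_s': 0.6, 'joints': array([ 1.10453034,  0.61489467, -0.01256995,  1.42340859,  0.00809547,
        1.10338916, -0.040413  ]), 'qd': array([ 0.00204488, -0.0007513 ,  0.00106681,  0.00153548,  0.00044994,
        0.00083623, -0.00053281]), 'effort': array([-4.68182825e-04, -4.58556604e+01,  2.08809134e-01, -1.65949684e+01,
  
[... 358 characters left out ...]
16, 'fy': 423.0258386075916, 'cx': 320.882650696359, 'cy': 198.6499617364408, 'extrinsics': array([[-0.01278199, -0.99991378,  0.00300852, -0.00213891],
       [ 0.99297378, -0.01233917,  0.11768951, -0.57665522],
       [-0.11764225,  0.00449169,  0.99304588, -1.01752687],
       [ 0.        ,  0.        ,  0.        ,  1.        ]])}
{'fx': 403.0561365434306, 'fy': 403.0561365434306, 'cx': 314.60501996646184, 'cy': 202.16882508519865, 'extrinsics': array([[-0.98381347, -0.17901726, -0.0079919 ,  0.55884415],
       [ 0.10861081, -0.63117137,  0.76800156, -0.14810429],
       [-0.14252979,  0.75470228,  0.6403981 , -0.96778062],
       [ 0.        ,  0.        ,  0.        ,  1.        ]])}
```

View pics/top0.png

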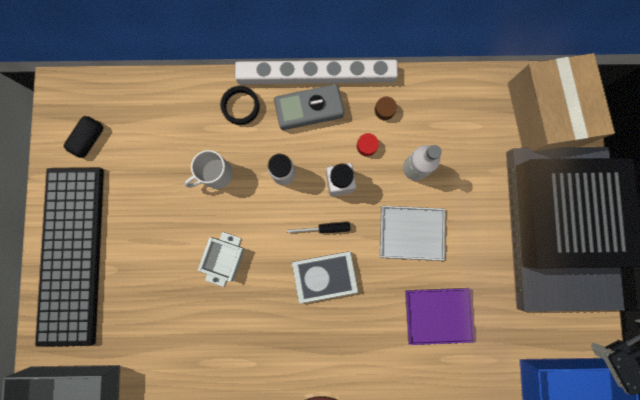

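View pics/side0.png

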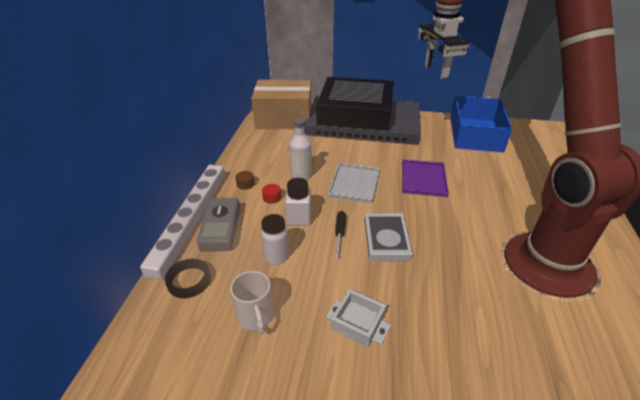

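Top view: the jar is at about (341,178), between the round jar (281,168) and the spray. The holder is at (221,259) and the steel tray at (413,233); the purple tray at (440,316) is the look-alike. The side view agrees. Next I need the jar's and holder's yaw, so I'll rectify the top picture at their known heights.

```bash
cat > h.py <<'E'
import cv2,numpy as np
from scipy.spatial.transform import Rotation as R
def proj(info,P):
    E=np.array(info["extrinsics"]);p=np.asarray(P)@E[:3,:3].T+E[:3,3]
    return np.stack([info["cx"]+info["fx"]*p[...,0]/-p[...,2],info["cy"]-info["fy"]*p[...,1]/-p[...,2]],-1)
def ortho(im,info,c,z,half=.08,n=400):
    "top-down crop: up=+x, left=+y"
    g=np.linspace(half,-half,n);X,Y=np.meshgrid(c[0]+g,c[1]+g,indexing="ij")
    m=proj(info,np.stack([X,Y,np.full_like(X,z)],-1)).astype(np.float32)
    return cv2.remap(im,m[...,0],m[...,1],cv2.INTER_CUBIC)
def grid(o,c,half=.08):
    o=np.ascontiguousarray(o);n=len(o)
    for k in np.arange(-.06,.061,.02):
        q=int((half-k)/(2*half)*n);cv2.line(o,(q,0),(q,n),(255,0,0),1);cv2.line(o,(0,q),(n,q),(255,0,0),1)
    return o
def toolshift(s,target):
    "world target -> shift in tool axes"
    return R.from_rotvec(s["ee_rot"]).inv().apply(np.asarray(target)-s["ee_pos"])
def yaw(s):
    x=R.from_rotvec(s["ee_rot"]).as_matrix()[:,0];return np.degrees(np.arctan2(x[1],x[0]))
E
python3 - <<'E'
from h import *
from cell import vision
im=vision.capture("top");I=vision.camera_info("top")
a=ortho(im,I,(.628,-.055),.085);b=ortho(im,I,(.433,.24),.038)
cv2.imwrite("pics/o1.png",np.hstack([grid(a,0),grid(b,0)])[:,:,::-1])
E
```

```text
(no output)
```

View pics/o1.png

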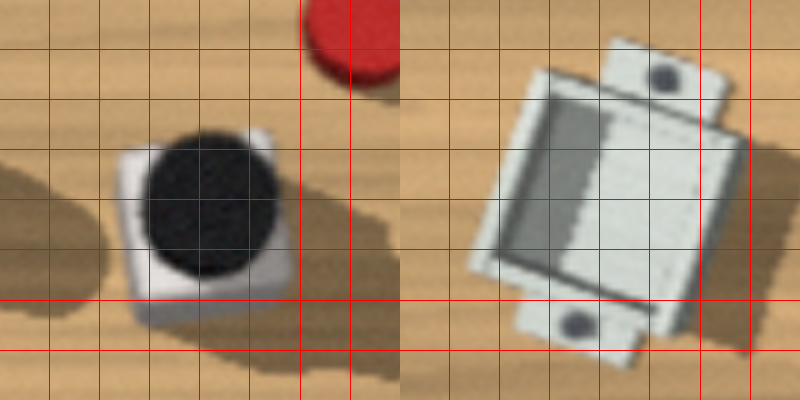

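Jar yaw is about +7.5°, with its centre near (0.622,-0.057). Holder yaw is about -18.8°, with its centre near (0.432,0.237). I'll move above the jar and rotate to yaw 97.5°.

Emit:
servo_tool:
  series:
    - [[0.0542,-0.0333,0],[0,0,0]]
    - [[0.0542,-0.0333,0],[0,0,0]]
    - [[0.0542,-0.0333,0],[0,0,0]]
    - [[0.0542,-0.0333,0],[0,0,0]]
    - [[0.0542,-0.0333,0],[0,0,0]]
    - [[0.0542,-0.0333,0],[0,0,0]]
    - [[0.0542,-0.0333,0],[0,0,0]]
    - [[0.0542,-0.0333,0],[0,0,0]]
    - [[0.0542,-0.0333,0],[0,0,0]]
    - [[0.0542,-0.0333,0],[0,0,0]]
  fingers: 0

```text
time_s: 1.9
ee_pos: [0.6203, -0.0638, 0.219]
ee_rot: [3.066, 0.685, 0.001]
contact_force: [1.6, -0.9, 0.6]
width: 0.0928
```

Emit:
servo_tool:
  series:
    - [[0,0,0],[0,0,-10.3]]
    - [[0,0,0],[0,0,-10.3]]
    - [[0,0,0],[0,0,-10.3]]
    - [[0,0,0],[0,0,-10.3]]
    - [[0,0,0],[0,0,-10.3]]
    - [[0,0,0],[0,0,-10.3]]
    - [[0,0,0],[0,0,-10.3]]
    - [[0,0,0],[0,0,0]]
    - [[0,0,0],[0,0,0]]

```text
time_s: 3.02
ee_pos: [0.6193, -0.0654, 0.2187]
ee_rot: [2.079, 2.355, 0.0]
contact_force: [-1.2, 1.2, 0.2]
width: 0.0932
```

```bash
python3 - <<'E'
from h import *
from cell import vision,readout,mark_of
s=readout.observe();I=vision.camera_info("wrist");im=vision.capture("wrist")
print(s["time_s"],s["ee_pos"],yaw(s),s["joints"].round(2))
for n in ("jar","cap_top"):
    for d in mark_of(n,"wrist")[:2]: print(n,np.round(d["location"],4),round(d["p"],2))
E=I["extrinsics"];print("cam pos",-E[:3,:3].T@E[:3,3])
c=(.624,-.057)
cv2.imwrite("pics/w1.png",np.hstack([grid(ortho(im,I,c,.085),0),cv2.resize(im,(640,400))[:, 120:520]])[:,:,::-1])
E
```

```text
3.025 [ 0.61928827 -0.0654127   0.21871188] 97.14284558932628 [ 0.3   0.6  -0.4   1.5   0.25  1.09 -0.02]
jar [ 0.6259 -0.0566 -0.0029] 0.77
cap_top [ 0.6269 -0.0584  0.1214] 0.95
cap_top [ 0.7176 -0.1256  0.0318] 0.87
cam pos [0.60936248 0.01563042 0.38409484]
```

View pics/w1.png

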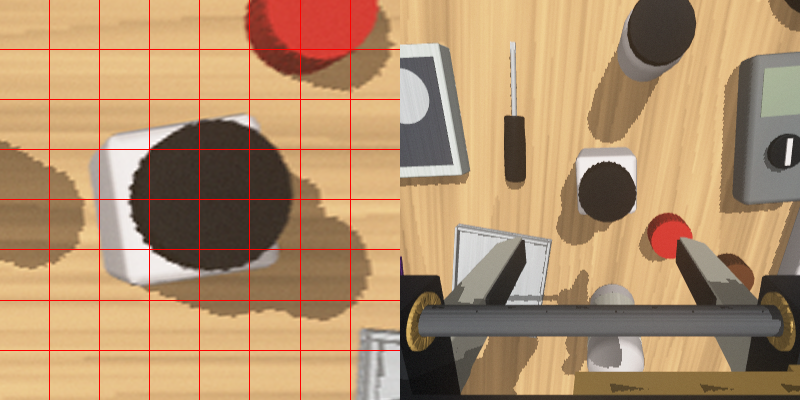

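The wrist view puts the jar at about (0.624,-0.054) with yaw near 8.5°. The cap circle, corrected for parallax, agrees within 1–2 mm. Next I'll centre, go down to TCP z 0.046 and grip.

Emit:
servo_tool:
  series:
    - [[0.0106,0.0063,0],[0,0,-1.3]]
    - [[0,0,0.05],[0,0,0]]
    - [[0,0,0.04],[0,0,0]]
    - [[0,0,0.04],[0,0,0]]
    - [[0,0,0.0427],[0,0,0]]
    - [[0,0,0],[0,0,0]]

```text
time_s: 3.92
ee_pos: [0.6216, -0.053, 0.0428]
ee_rot: [-2.043, -2.379, 0.007]
contact_force: [0.3, -0.3, 0.2]
width: 0.0932
```

Emit:
servo_tool:
  series:
    - [[0,0,0],[0,0,0]]
    - [[0,0,0],[0,0,0]]
    - [[0,0,0],[0,0,0]]
    - [[0,0,0],[0,0,0]]
    - [[0,0,0],[0,0,0]]
    - [[0,0,0],[0,0,0]]
  fingers: 1
  force: 35

```text
time_s: 4.68
ee_pos: [0.6242, -0.0542, 0.0473]
ee_rot: [2.048, 2.381, -0.0]
contact_force: [-2.8, -0.4, 6.3]
width: 0.0641
```

Emit:
servo_tool:
  series:
    - [[0,0,-0.02],[0,0,0]]
    - [[0,0,-0.05],[0,0,0]]
    - [[0,0,-0.06],[0,0,0]]
    - [[0.03,-0.014,0],[0,0,0]]
    - [[0.05,-0.023,0],[0,0,0]]
    - [[0.05,-0.023,0],[0,0,0]]
    - [[0.05,-0.023,0],[0,0,0]]
    - [[0.05,-0.023,0],[0,0,0]]
    - [[0.05,-0.023,0],[0,0,0]]
    - [[0.0366,-0.0172,0],[0,0,0]]

```text
time_s: 5.92
ee_pos: [0.4297, 0.239, 0.1755]
ee_rot: [-2.044, -2.383, 0.002]
contact_force: [1.2, -0.6, -4.8]
width: 0.0639
```

Emit:
servo_tool:
  series:
    - [[0,0,0],[0,0,7]]
    - [[0,0,0],[0,0,7]]
    - [[0,0,0],[0,0,7]]
    - [[0,0,0],[0,0,6.3]]
    - [[0,0,0],[0,0,0]]
    - [[0,0,0],[0,0,0]]

```text
time_s: 6.68
ee_pos: [0.4319, 0.2369, 0.1756]
ee_rot: [-2.551, -1.833, 0.002]
contact_force: [0.1, -0.3, -4.7]
width: 0.0641
```

```bash
python3 - <<'E'
from h import *
from cell import vision,readout,mark_of
s=readout.observe();I=vision.camera_info("wrist");im=vision.capture("wrist")
print(s["time_s"],s["ee_pos"],yaw(s),s["joints"].round(2),s["width"])
for n in ("holder_in","cap_top"):
    for d in mark_of(n,"wrist")[:2]: print(n,np.round(d["location"],4),round(d["p"],2))
it=vision.capture("top");J=vision.camera_info("top")
for n in ("holder_in","jar","cap_top"):
    for d in mark_of(n,"top")[:1]: print(n,np.round(d["location"],4),round(d["p"],2))
E=I["extrinsics"];print("cam pos",-E[:3,:3].T@E[:3,3])
c=(.432,.237)
cv2.imwrite("pics/w2.png",np.hstack([grid(ortho(im,I,c,.038),0),im[:, 120:520]])[:,:,::-1])
E
```

```text
6.675 [0.43185483 0.23691659 0.17559095] 71.39846271548419 [-0.34  0.44 -0.29  1.92  0.17  0.81 -1.05] 0.06413289972103332
holder_in [0.4345 0.2405 0.0126] 0.66
cap_top [0.4332 0.2354 0.251 ] 0.97
holder_in [0.4371 0.2406 0.0118] 0.68
jar [0.4338 0.2378 0.1306] 0.97
cap_top [ 0.7222 -0.128   0.0312] 0.6
cam pos [0.45792944 0.31448438 0.34095039]
```

View pics/w2.png

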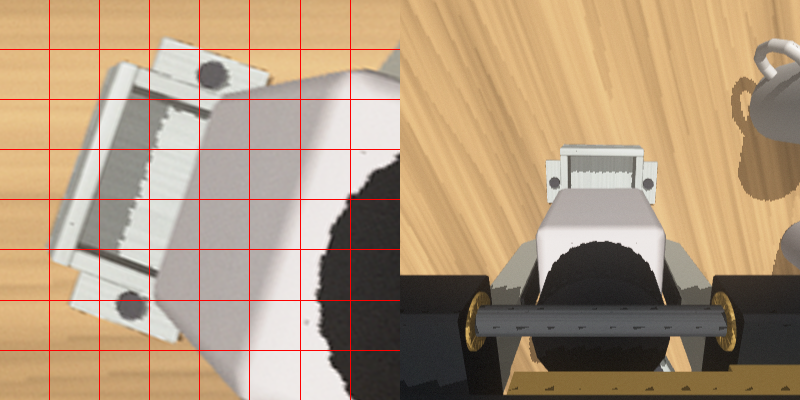

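The wrist view shows the jar over the holder. Sideways (jaw direction) they are aligned, both at column ~601. Along tool x the holder looks a few mm farther out, and I'll compute how much by projecting the edges.

```bash
python3 - <<'E'
from h import *
from cell import vision,readout
s=readout.observe();I=vision.camera_info("wrist")
M=R.from_rotvec(s["ee_rot"]).as_matrix();x=M[:,0].copy();x[2]=0;x/=np.linalg.norm(x)
def at(d,z): P=s["ee_pos"]+d*x;P[2]=z;return proj(I,P)
for off in (-.003,0,.003):
    print(off,"jar bottom far",at(.032+off,.1295),"cap far",at(.0275+off,.248))
for off in (0,.004,.008): print(off,"holder outer far",at(.043+off,.038), "inner far",at(.035+off,.038))
import cv2
im=cv2.imread("pics/w2.png")[:,400:].astype(int).sum(2)//3
for c in (150,190,201,212,230): print(c,im[135:260,c].tolist()) if c in(201,) else None
E
```

```text
-0.003 jar bottom far [320.89827052 188.45522999] cap far [321.06439213 280.6749059 ]
0 jar bottom far [320.89966766 184.48255183] cap far [321.06865163 273.22226873]
0.003 jar bottom far [320.90107599 180.47803407] cap far [321.07298201 265.64560659]
0 holder outer far [320.85675556 153.41253182] inner far [320.85440883 161.24976561]
0.004 holder outer far [320.85794247 149.44869009] inner far [320.85557771 157.34610856]
0.008 holder outer far [320.85913854 145.45423271] inner far [320.85675556 153.41253182]
201 [182, 182, 183, 183, 183, 183, 184, 182, 184, 177, 163, 153, 152, 187, 228, 228, 226, 223, 220, 216, 181, 135, 140, 139, 138, 140, 142, 140, 139, 141, 139, 142, 138, 139, 140, 138, 179, 220, 219, 218, 219, 220, 219, 218, 218, 219, 219, 216, 217, 218, 216, 218, 210, 192, 168, 170, 168, 170, 171, 170, 171, 169, 170, 170, 171, 169, 171, 172, 171, 170, 171, 170, 173, 170, 173, 172, 168, 172, 173, 174, 175, 175, 175, 173, 175, 173, 173, 172, 173, 175, 183, 196, 202, 214, 221, 228, 231, 231, 231, 232, 232, 233, 234, 233, 233, 233, 197, 49, 52, 49, 53, 47, 49, 49, 48, 47, 46, 44, 46, 43, 47, 47, 43, 45, 43]
```

```bash
python3 - <<'E'
from h import *
from cell import vision,readout
s=readout.observe();I=vision.camera_info("wrist")
M=R.from_rotvec(s["ee_rot"]).as_matrix();x=M[:,0].copy();x[2]=0;x/=np.linalg.norm(x)
def at(d,z): P=s["ee_pos"]+d*x;P[2]=z;return proj(I,P)[1].round(1)
for off in (-.004,-.002,0,.002):
    print(off,"cap rim far",at(.0275+off,.216),"shoulder far",at(.032+off,.2145),"-3mm",at(.032+off,.2115),at(.029+off,.2145),"bottom +3",at(.032+off,.1325))
E
```

```text
-0.004 cap rim far 245.2 shoulder far 234.9 -3mm 232.4 240.9 bottom +3 190.8
-0.002 cap rim far 241.2 shoulder far 230.9 -3mm 228.5 236.9 bottom +3 188.1
0 cap rim far 237.2 shoulder far 226.9 -3mm 224.5 232.9 bottom +3 185.4
0.002 cap rim far 233.2 shoulder far 222.8 -3mm 220.5 228.9 bottom +3 182.7
```

The cap rim and jar bottom edges both put the jar 2 mm behind the TCP along tool x, while the holder is 5.7 mm ahead of it. I'll shift +7 mm, correct the yaw, and go down in stages.

Emit:
servo_tool:
  series:
    - [[0.007,0,0],[0,0,0.7]]
    - [[0,0,0.04],[0,0,0]]
    - [[0,0,0.035],[0,0,0]]
    - [[0,0,0.012],[0,0,0]]
    - [[0,0,0],[0,0,0]]
    - [[0,0,0.006],[0,0,0]]
    - [[0,0,0.005],[0,0,0]]
    - [[0,0,0],[0,0,0]]

```text
time_s: 8.02
ee_pos: [0.4345, 0.2438, 0.0781]
ee_rot: [2.564, 1.815, 0.0]
contact_force: [-0.3, -1.3, -5.4]
width: 0.0642
```

Emit:
servo_tool:
  series:
    - [[0,0,0.006],[0,0,0]]
    - [[0,0,0.006],[0,0,0]]
    - [[0,0,0.005],[0,0,0]]
    - [[0,0,0.004],[0,0,0]]
    - [[0,0,0],[0,0,0]]
    - [[0,0,0],[0,0,0]]

```text
time_s: 8.78
ee_pos: [0.4346, 0.2439, 0.0571]
ee_rot: [-2.564, -1.815, -0.0]
contact_force: [0.5, 0.3, -5.0]
width: 0.0643
```

Emit:
servo_tool:
  series:
    - [[0,0,0.001],[0,0,0]]
    - [[0,0,0.001],[0,0,0]]
    - [[0,0,0.0005],[0,0,0]]
    - [[0,0,0],[0,0,0]]

```text
time_s: 9.28
ee_pos: [0.4347, 0.2439, 0.0552]
ee_rot: [2.564, 1.815, 0.001]
contact_force: [-1.9, -0.6, 4.4]
width: 0.0644
```

The jar is on the floor and the force has reversed. Now I'll release it, rise above the cap and look.

Emit:
servo_tool:
  series:
    - [[0,0,0],[0,0,0]]
    - [[0,0,0],[0,0,0]]
    - [[0,0,0],[0,0,0]]
    - [[0,0,0],[0,0,0]]
    - [[0,0,-0.04],[0,0,0]]
    - [[0,0,-0.05],[0,0,0]]
    - [[0,0,-0.025],[0,0,0]]
    - [[0,0,0],[0,0,0]]
    - [[0,0,0],[0,0,0]]
  fingers: 0

```text
time_s: 10.4
ee_pos: [0.4338, 0.2432, 0.1684]
ee_rot: [-2.564, -1.815, 0.003]
contact_force: [-0.5, 0.2, -0.1]
width: 0.0929
```

```bash
python3 - <<'E'
from h import *
from cell import vision,readout,mark_of
s=readout.observe();I=vision.camera_info("wrist");im=vision.capture("wrist")
print(s["time_s"],s["ee_pos"],yaw(s),s["joints"].round(2),s["width"])
for n in ("holder_in","jar","cap_top","cap"):
    for d in mark_of(n,"wrist")[:1]: print(n,np.round(d["location"],4),round(d["p"],2))
vision.capture("top");
for n in ("jar","cap_top"):
    for d in mark_of(n,"top")[:1]: print("top",n,np.round(d["location"],4),round(d["p"],2))
c=(.4347,.2439)
cv2.imwrite("pics/w3.png",np.hstack([grid(ortho(im,I,c,.0945),0),im[:, 120:520]])[:,:,::-1])
E
```

```text
10.4 [0.43384134 0.24319323 0.16843928] 70.59750041110894 [-0.35  0.46 -0.29  1.91  0.18  0.8  -1.08] 0.09294334416142055
jar [0.4338 0.243  0.007 ] 0.88
cap_top [0.4349 0.243  0.1288] 0.76
cap [0.4297 0.2362 0.0935] 0.92
top jar [0.4366 0.2452 0.0088] 0.73
top cap_top [ 0.7215 -0.1303  0.0299] 0.9
```

View pics/w3.png

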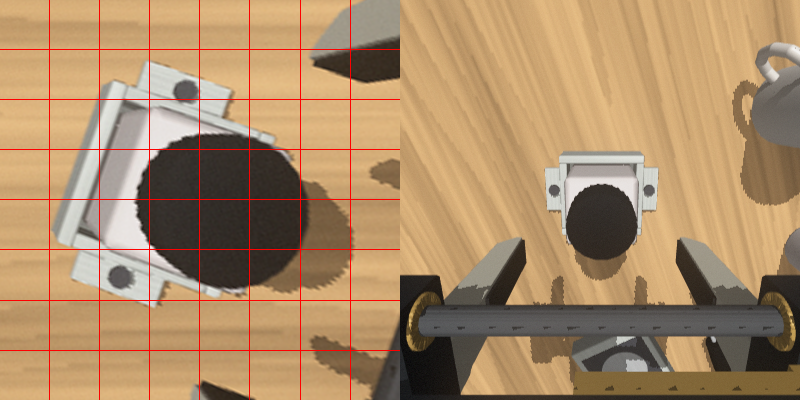

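The jar is square and seated in the holder, with the cap centred at about (0.434,0.242). Next I'll wind the wrist back by 89° (j7 to about -2.6), so that one grip can cover the whole unscrewing.

Emit:
servo_tool:
  series:
    - [[-0.0015,0,0],[0,0,10]]
    - [[0,0,0],[0,0,10]]
    - [[0,0,0],[0,0,10]]
    - [[0,0,0],[0,0,10]]
    - [[0,0,0],[0,0,10]]
    - [[0,0,0],[0,0,10]]
    - [[0,0,0],[0,0,10]]
    - [[0,0,0],[0,0,10]]
    - [[0,0,0],[0,0,8]]
    - [[0,0,0],[0,0,0]]

```text
time_s: 12.05
ee_pos: [0.4339, 0.2426, 0.1694]
ee_rot: [3.106, -0.472, -0.0]
contact_force: [0.2, 0.9, -0.4]
width: 0.0934
```

```bash
python3 - <<'E'
from h import *
from cell import readout
s=readout.observe();print(s["time_s"],s["ee_pos"],yaw(s),s["joints"].round(2),toolshift(s,(.434,.242,.0975)))
E
```

```text
12.05 [0.43385147 0.24256437 0.16937678] -17.279459332726702 [-0.65  0.44  0.13  1.92 -0.08  0.78 -2.34] [0.00030864 0.00047332 0.07187692]
```

Emit:
servo_tool:
  series:
    - [[0,0,0.03],[0,0,0]]
    - [[0,0,0.03],[0,0,0]]
    - [[0,0,0.011],[0,0,0]]
    - [[0,0,0],[0,0,0]]

```text
time_s: 12.55
ee_pos: [0.4339, 0.2423, 0.0982]
ee_rot: [3.105, -0.474, -0.001]
contact_force: [-0.3, 0.1, 1.1]
width: 0.0929
```

Emit:
servo_tool:
  series:
    - [[0,0,0],[0,0,0]]
    - [[0,0,0],[0,0,0]]
    - [[0,0,0],[0,0,0]]
    - [[0,0,0],[0,0,0]]
    - [[0,0,0],[0,0,0]]
    - [[0,0,0],[0,0,0]]
  fingers: 1
  force: 45

```text
time_s: 13.3
ee_pos: [0.4339, 0.2419, 0.0986]
ee_rot: [3.105, -0.475, -0.0]
contact_force: [-0.4, -1.6, 2.9]
width: 0.0546
```

Emit:
servo_tool:
  series:
    - [[0,0,-0.0003],[0,0,-6]]
    - [[0,0,-0.0003],[0,0,-6]]
    - [[0,0,-0.0002],[0,0,-6]]
    - [[0,0,-0.0003],[0,0,-6]]
    - [[0,0,-0.0002],[0,0,-6]]

```text
time_s: 13.92
ee_pos: [0.434, 0.2426, 0.0996]
ee_rot: [-3.122, -0.349, 0.0]
contact_force: [-0.7, 0.0, -0.4]
width: 0.0546
```

```bash
python3 - <<'E'
from h import *
from cell import readout
s=readout.observe();print(s["time_s"],s["ee_pos"],yaw(s),s["joints"].round(2),s["contact_force"],s["moment"],s["width"])
E
```

```text
13.925 [0.43399154 0.24263729 0.09961937] 12.75144953640306 [-0.52  0.55 -0.04  1.99  0.04  0.6  -1.94] [-0.66356649  0.0413099  -0.42250368] [-0.02056471  0.09174354 -0.10504964] 0.05460129209372549
```

Emit:
servo_tool:
  series:
    - [[0,0,-0.0003],[0,0,-8]]
    - [[0,0,-0.0004],[0,0,-8]]
    - [[0,0,-0.0003],[0,0,-8]]
    - [[0,0,-0.0004],[0,0,-9]]
    - [[0,0,-0.0004],[0,0,-9]]
    - [[0,0,-0.0004],[0,0,-9]]
    - [[0,0,-0.0004],[0,0,-10]]
    - [[0,0,-0.0004],[0,0,-10]]
    - [[0,0,-0.0004],[0,0,-10]]
    - [[0,0,-0.0004],[0,0,-10]]

```text
time_s: 15.18
ee_pos: [0.4339, 0.2425, 0.1034]
ee_rot: [-1.936, -2.474, -0.0]
contact_force: [0.7, 0.8, -0.5]
width: 0.0547
```

```bash
python3 - <<'E'
from h import *
from cell import readout
s=readout.observe();print(s["time_s"],s["ee_pos"],yaw(s),s["joints"].round(2),s["contact_force"],s["moment"],s["width"])
E
```

```text
15.175 [0.43393836 0.24248194 0.10336769] 103.91024715483587 [-0.21  0.59 -0.51  1.98  0.44  0.68 -0.75] [ 0.65133088  0.78790386 -0.45714465] [-0.03227741 -0.0896588   0.03686375] 0.054675312023594456
```

Emit:
servo_tool:
  series:
    - [[0,0,-0.0004],[0,0,-10]]
    - [[0,0,-0.0004],[0,0,-10]]
    - [[0,0,-0.0004],[0,0,-10]]
    - [[0,0,-0.0004],[0,0,-10]]
    - [[0,0,-0.0004],[0,0,-10]]
    - [[0,0,-0.0004],[0,0,-10]]
    - [[0,0,-0.0004],[0,0,-10]]
    - [[0,0,-0.0005],[0,0,-10]]
    - [[0,0,-0.0005],[0,0,-10]]
    - [[0,0,-0.0005],[0,0,-10]]

```text
time_s: 16.42
ee_pos: [0.4339, 0.2425, 0.1075]
ee_rot: [0.65, -3.073, -0.001]
contact_force: [-0.6, -0.2, -2.4]
width: 0.0546
```

```bash
python3 - <<'E'
from h import *
from cell import readout
s=readout.observe();print(s["time_s"],s["ee_pos"],yaw(s),s["joints"].round(2),s["contact_force"],s["moment"],s["width"])
E
```

```text
16.425 [0.43391218 0.24247603 0.10751678] -156.10982890167972 [ 0.07  0.73 -0.99  1.97  0.8   0.89  0.63] [-0.56920668 -0.22736499 -2.4497278 ] [ 0.25763304 -0.11391025 -0.02892538] 0.054624292678853756
```

Emit:
servo_tool:
  series:
    - [[0,0,-0.0005],[0,0,-10]]
    - [[0,0,-0.0004],[0,0,-10]]
    - [[0,0,-0.0004],[0,0,-10]]
    - [[0,0,-0.0004],[0,0,-10]]
    - [[0,0,-0.0002],[0,0,-6]]
    - [[0,0,0],[0,0,0]]

```text
time_s: 17.18
ee_pos: [0.434, 0.2423, 0.1093]
ee_rot: [1.79, -2.581, -0.002]
contact_force: [-0.2, 0.4, -0.1]
width: 0.0546
```

```bash
python3 - <<'E'
from h import *
from cell import readout
s=readout.observe();print(s["time_s"],s["ee_pos"],yaw(s),s["joints"].round(2),s["contact_force"],s["moment"],s["width"])
E
```

```text
17.175 [0.4339841  0.24229898 0.10931492] -110.51397517776144 [ 0.15  0.83 -1.19  1.96  0.93  1.03  1.3 ] [-0.21310789  0.42741107 -0.14032268] [ 0.14941899 -0.06501537  0.00251996] 0.05460771102248966
```

It has turned 266° and risen 10.7 mm with no force. I'll lift gently and watch the load: about -0.6 N would be the cap alone, about -5 N would mean the jar is coming too.

Emit:
servo_tool:
  series:
    - [[0,0,-0.002],[0,0,0]]
    - [[0,0,-0.002],[0,0,0]]
    - [[0,0,-0.002],[0,0,0]]
    - [[0,0,0],[0,0,0]]
    - [[0,0,0],[0,0,0]]

```text
time_s: 17.8
ee_pos: [0.434, 0.2423, 0.1158]
ee_rot: [-1.793, 2.58, -0.0]
contact_force: [-0.1, -0.6, 0.3]
width: 0.0548
```

The cap is free. I'll lift it and unwind the wrist about 180°.

Emit:
servo_tool:
  series:
    - [[0,0,-0.02],[0,0,0]]
    - [[0,0,-0.03],[0,0,0]]
    - [[0,0,-0.02],[0,0,10]]
    - [[0,0,0],[0,0,10]]
    - [[0,0,0],[0,0,10]]
    - [[0,0,0],[0,0,10]]
    - [[0,0,0],[0,0,10]]
    - [[0,0,0],[0,0,10]]
    - [[0,0,0],[0,0,10]]
    - [[0,0,0],[0,0,10]]

```text
time_s: 19.05
ee_pos: [0.4337, 0.2424, 0.1857]
ee_rot: [-0.293, -3.128, 0.0]
contact_force: [-0.1, 1.2, -0.9]
width: 0.0545
```

Emit:
servo_tool:
  series:
    - [[0,0,0],[0,0,10]]
    - [[0,0,0],[0,0,10]]
    - [[0,0,0],[0,0,10]]
    - [[0,0,0],[0,0,10]]
    - [[0,0,0],[0,0,10]]
    - [[0,0,0],[0,0,10]]
    - [[0,0,0],[0,0,10]]
    - [[0,0,0],[0,0,10]]
    - [[0,0,0],[0,0,10]]
    - [[0,0,0],[0,0,10]]

```text
time_s: 20.3
ee_pos: [0.4336, 0.2426, 0.1857]
ee_rot: [-2.584, -1.786, 0.001]
contact_force: [-1.3, 1.2, -1.2]
width: 0.0543
```

```bash
python3 - <<'E'
from h import *
from cell import readout,vision,mark_of
s=readout.observe();print(s["time_s"],s["ee_pos"],yaw(s),s["joints"].round(2),s["contact_force"],s["width"])
it=vision.capture("top");I=vision.camera_info("top")
for n in ("tray_in","jar_neck"):
    for d in mark_of(n,"top")[:2]: print(n,np.round(d["location"],4),round(d["p"],2))
print("shift to tray",toolshift(s,(.49,-.237,s["ee_pos"][2])))
o=ortho(it,I,(.49,-.237),.014,.12)
cv2.imwrite("pics/t1.png",np.hstack([grid(o,0,.12),ortho(it,I,(.434,.242),.12,.12)])[:,:,::-1])
E
```

```text
20.3 [0.43355576 0.24261556 0.18570125] 69.32010208376857 [-0.26  0.45 -0.42  1.89  0.24  0.85 -1.16] [-1.26485807  1.24542278 -1.22148265] 0.05426352209014887
tray_in [ 0.4904 -0.2369  0.0101] 0.82
tray_in [ 0.2864 -0.298   0.0039] 0.79
jar_neck [0.4359 0.2449 0.216 ] 0.54
shift to tray [-4.28779869e-01  2.22182014e-01 -9.83757567e-05]
```

View pics/t1.png

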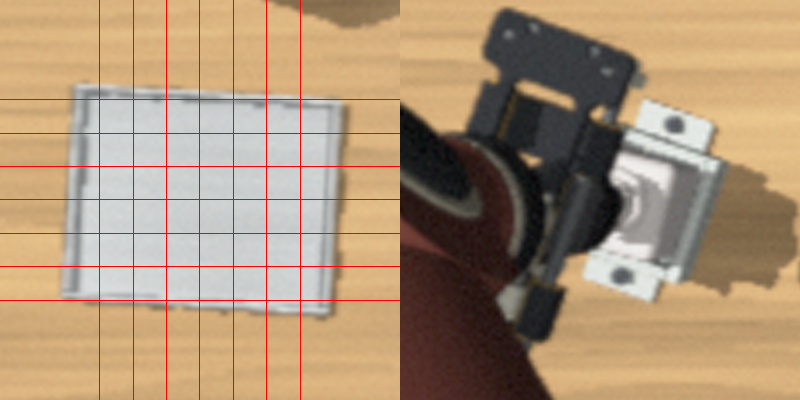

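Tray centre is about (0.49,-0.238). The jar stands in the holder with its neck bare. I'll carry the cap over.

Emit:
servo_tool:
  series:
    - [[-0.03,0.0155,0],[0,0,0]]
    - [[-0.05,0.026,0],[0,0,0]]
    - [[-0.05,0.026,0],[0,0,0]]
    - [[-0.05,0.026,0],[0,0,0]]
    - [[-0.05,0.026,0],[0,0,0]]
    - [[-0.05,0.026,0],[0,0,0]]
    - [[-0.05,0.026,0],[0,0,0]]
    - [[-0.05,0.026,0],[0,0,0]]
    - [[-0.03,0.0155,0],[0,0,0]]
    - [[-0.0188,0.0092,0],[0,0,0]]

```text
time_s: 21.7
ee_pos: [0.4925, -0.2389, 0.1854]
ee_rot: [-2.579, -1.792, 0.0]
contact_force: [-0.2, -0.3, -0.6]
width: 0.0549
```

Emit:
servo_tool:
  series:
    - [[0,0,0.05],[0,0,0]]
    - [[0,0,0.05],[0,0,0]]
    - [[0,0,0.04],[0,0,0]]
    - [[0,0,0.02],[0,0,0]]
    - [[0,0,0.008],[0,0,0]]
    - [[0,0,0],[0,0,0]]

```text
time_s: 22.45
ee_pos: [0.4932, -0.2363, 0.0179]
ee_rot: [-2.578, -1.795, -0.001]
contact_force: [0.1, 0.3, -0.5]
width: 0.0546
```

Emit:
servo_tool:
  series:
    - [[0,0,0.003],[0,0,0]]
    - [[0,0,0.002],[0,0,0]]
    - [[0,0,0.002],[0,0,0]]
    - [[0,0,0.001],[0,0,0]]
    - [[0,0,0],[0,0,0]]
    - [[0,0,0],[0,0,0]]

```text
time_s: 23.2
ee_pos: [0.4929, -0.237, 0.0098]
ee_rot: [2.58, 1.793, 0.0]
contact_force: [-0.7, -0.3, -0.6]
width: 0.055
```

Emit:
servo_tool:
  series:
    - [[0,0,0.0008],[0,0,0]]
    - [[0,0,0.0007],[0,0,0]]
    - [[0,0,0],[0,0,0]]
    - [[0,0,0],[0,0,0]]

```text
time_s: 23.7
ee_pos: [0.4929, -0.237, 0.0083]
ee_rot: [-2.58, -1.793, -0.0]
contact_force: [0.5, -0.4, -0.6]
width: 0.0545
```

Emit:
servo_tool:
  series:
    - [[0,0,0.0005],[0,0,0]]
    - [[0,0,0.0005],[0,0,0]]
    - [[0,0,0],[0,0,0]]
    - [[0,0,0],[0,0,0]]

```text
time_s: 24.2
ee_pos: [0.4929, -0.237, 0.0079]
ee_rot: [2.579, 1.793, -0.0]
contact_force: [-1.9, 0.4, 6.1]
width: 0.055
```

The force is now +6 N, so the cap is on the tray floor. I'll open partly to stay clear of the tray walls, wait, then retreat.

Emit:
servo_tool:
  series:
    - [[0,0,0],[0,0,0]]
    - [[0,0,0],[0,0,0]]
    - [[0,0,0],[0,0,0]]
    - [[0,0,0],[0,0,0]]
    - [[0,0,-0.02],[0,0,0]]
    - [[0,0,-0.05],[0,0,0]]
    - [[0,0,-0.06],[0,0,0]]
    - [[0,0,-0.04],[0,0,0]]
    - [[0,0,-0.04],[0,0,0]]
    - [[0,0,0],[0,0,0]]
  fingers: 0.22

```text
time_s: 25.45
ee_pos: [0.4948, -0.2375, 0.2206]
ee_rot: [2.575, 1.789, 0.006]
contact_force: [-0.7, -0.6, -0.7]
width: 0.0725
```

```bash
python3 - <<'E'
from h import *
from cell import readout,vision,mark_of
s=readout.observe();print(s["time_s"],s["ee_pos"],s["contact_force"],s["width"])
a=vision.capture("side");vision.capture("wrist")
for c in("side","wrist"):
  for n in ("jar","cap","jar_neck"):
    for d in mark_of(n,c)[:1]: print(c,n,np.round(d["location"],4),round(d["p"],2))
w=vision.capture("wrist")
cv2.imwrite("pics/f.png",np.hstack([cv2.resize(a[120:360,220:460],(400,400)),w[:,120:520]])[:,:,::-1])
E
```

```text
25.45 [ 0.494788   -0.23749621  0.22057151] [-0.70274112 -0.59217635 -0.67156917] 0.07249897354802118
side jar [0.4315 0.2408 0.0087] 0.72
side cap [ 0.7178 -0.1305  0.0029] 0.72
side jar_neck [0.432  0.2395 0.1193] 0.68
wrist cap [ 0.8189 -0.1789  0.0019] 0.93
```

View pics/f.png

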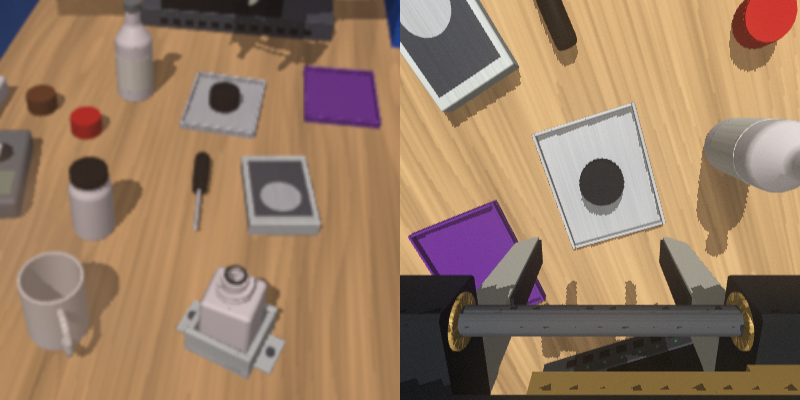

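The black cap lies flat, top up, in the middle of the steel tray (right panel, about (601,182)). The open jar stands upright in the holder (left panel, about (232,300)), and the bystanders haven't moved.

```bash
python3 -c "
from cell import bot;print(bot.hand_in())"
```

```text
the job is handed in; nothing more can be done
None
```

The job is done and handed in at about 26 s on the robot's clock, well under the 70 s limit.

- **Jar:** I gripped it by the body and lowered it into the square holder until the force reversed on contact with the floor. Then I let go.
- **Cap:** I unscrewed it anticlockwise about 266° in one grip, following its rise of roughly 11 mm. It lifted off with only a fraction of a newton of load, so the jar did not come with it. I set it down in the steel tray until I felt about 6 N of contact, then released it and backed away.

**Last checks:** The side and wrist pictures show the jar upright in the holder with its neck bare. The cap is lying top up near the middle of the bare steel tray, and the bystanders look unmoved. The side camera's network put the jar at (0.4315, 0.2408, 0.0087), which fits it resting on the holder floor.

**One disagreement:** On the last look for "cap", both cameras' networks gave one of the other caps (red or brown) as their best match. The cap's final position therefore rests on the pictures, the arm's position when it let go and the contact force.

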